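# Hang the toy panel on the drying rail, slide it into the notch and turn on the drying air

### The arm

A 6-joint arm with a two-finger parallel gripper is mounted at the origin on the work surface. World frame = base frame: x ahead of the robot, y to its left, z up, the work surface at z = 0. Lengths are in m, angles in degrees, forces in N, time in s.
With the tool pointing down it reaches from about 0.275 to 0.775 m from the base axis. Payload 14.6 kg.
Tool frame: the origin (TCP) lies at the very end of the fingers, on their centre line; the grasp point (between the pads) lies 19 mm behind it; z points along the fingers, y is the line along which they close (so a half turn about z gives the same grasp; the last joint's range is limited). The gripper opens to 85 mm and grips with 20 to 120 N. Pads are 22 mm wide; open, the fingers measure 114 mm over their backs; the gripper's body (76 mm by 85 mm) begins 54 mm behind the grasp point. The pads swing forward as they close: fully open they stand 13 mm farther back than shut.
Start: joints at [-74.616, 15.075, -2.767, 72.158, 0, 81.102], TCP at [0.216, -0.479, 0.231] pointing down, gripper open.
Joint ranges: [-151.79, 151.79], [-50.71, 97.33], [-67.44, 78.34], [-121.81, 120.89], [-77.56, 73.72], [-180, 180]. Speed limits (degrees/s): [108.29, 108.29, 147.25, 159.86, 180, 180].

### API

Orientations are given as a 3x3 rotation matrix whose columns are the frame's x, y, z axes.
In Python, from station import * gives the robot as it stands.
- The arm moves only by the tool jog_arm, never from a script. Its argument "rows" is a list of rows, each a list of 3 entries, a list of its own where there are three numbers: the opening, from 0 (shut) to 1 (fully open), then the shift along the tool's x, y, z in cm, then the turn, a rotation vector about the tool's x, y, z in degrees. In form: [[fingers, [x, y, z], [ax, ay, az]], ...]. A call has 1 to 10 rows; each row shifts and turns the commanded pose from where the row before left it, along the tool's axes as they then stand; what a row does not reach is not made up. A row lasts 1/8 s, in which the tool goes at most 62.5 mm and 10.7 degrees, less where a joint would pass 70% of its speed; a pose out of reach is approached as far as the arm can. A call with a gripper value outside its range is refused whole. The fingers move at their own pace and stop on an object; "force" is the grip in N (left out, the last holds). Time passes only in rows, so rows that do not move let the fingers close. It gives the time, the measured TCP pose, the force, the opening and the grip force at its end, in the units of the state.
- get_state(): the state, without advancing time (a new reading comes with each control period).
- snapshot(name): name is "side" or "top"; returns (picture, depth): 384x512x3 uint8, blue, green, red; 384x512 float32, m along the optical axis (not along the pixel's ray), 0 where there is no reading.
- calibration(name): a dict with "fx", "fy", "cx", "cy" (pixels), "R" (3x3) and "t" (3): a world point X has camera coordinates R X + t. Camera axes: x right, y down, z forward; pixel columns grow to the right and rows downward; lengths in m; the calibration is good to about 2 mm. A picture is of the moment at which its call begins. calibration takes no time and is no camera call.
- hand_in(): hands the job in; it is judged then, once.
The state is a dict: "t": time; "joints": joint angles; "dq": joint speeds; "effort": joint torques, N m; "eef_pos": TCP position; "ee_rot": TCP orientation; "contact_force": force on the tool from outside, world axes, zero at the start; "torque": the same for the moment, N m; "gripper_width": finger opening in m; "gripper_force": force on a finger pad.
Only numpy, scipy, OpenCV 4.12 (cv2) and the standard library are available. Lean on these libraries where they do the work, as an engineer would, in place of code of your own. Each camera call takes 0.05 s, during which the arm holds its last target. There are 200 camera calls.

### The job

Take the toy panel by the orange grip of its hook and hang it on the drying rail over the blue loading end, then slide it along, still riding on the rail, until the hook drops into the notch between the yellow marks, and let go. Then open the yellow-handled drying-air valve halfway, to the red 45-degree mark, and leave everything else on the bench where it stands.

Things in the scene. Friction and masses are not known exactly. Their poses are not given: they have to be found in the camera images.
- hanger: Loose hanger, 0.2 to 0.45 kg: plywood panel with four square windows (8 thick in x, 120 wide in y, 100 high), a steel strap C-hook above it, an orange grip on top; 225 high in all. Origin: centre of the panel's underside; z up, y along the panel, hook's mouth open to +x. Starts upright in the rack's middle slot.
- hook_seat (a point): On the hanger, 176 above its origin: middle of the underside of the hook's cap, which rests on the rail's top. Strap 14 wide in y. Stem on the -x side (inner face 8 from this point); lip on the +x side (inner face 8 off) reaching 21 down, end flared out. Jog under the mouth: top face 60 down. The bar must pass sideways through the mouth (39 high), then the hook is lowered over it.
- hanger_grip (a point): On the hanger, 203 above its origin: centre of the orange grip, 14 in x, 24 in y, 44 tall (its foot 22 below this point stands on the hook's cap).
- rack: Fixed wooden rack, 150 x 160 x 46 high, origin on the bench under its centre. The hanger stands in its middle slot, which runs along the rack's y (11 wide, floor 12 above the bench). Plain panels, up to 87 above the bench, stand in slots 46 to either side (x).
- rail: Fixed drying rail, origin on the bench under its middle, y along the rail, robot on its -x side. Bar 10 thick (x), 20 tall: underside 210, flat top 230 above the origin. Posts at y = -232 and +232. The bar's top half is an aluminium strip, shifted along y anew each time; its near end may stick out up to 80 past the -y post.
- rail_mid (a point): Middle of the bar's top face, axes as the rail's. The strip's one notch, 22 long in y and 6 deep, flanked by yellow marks, has its centre somewhere between y = +10 and +100 from here. Its place is not measured: feel for it, or look. A black stop stands 49 beyond the notch's far edge.
- loading_end (a point): Top of the bar at the middle of the loading end, a band painted blue, 70 long in y.
- valve (a joint): Angle of the valve handle, rad: 0 shut, 1.571 fully open, grows clockwise seen from above; 0.785 is the red mark. Stiff enough to stay where it is left (0.15 N m).
- valve_grip (a point): Centre of the yellow valve handle: an upright bar 64 long, 12 thick, 34 tall (17 above and below this point, top 115 above the bench), turning about the vertical axis through this point. This point's x axis lies along the bar; its red-tipped end is the pointer (at the -x end). White dial 34 below the point, 46 radius.
- glue: Bystander, loose: white glue bottle with red cap, 52 dia x 130 tall. Origin: centre of its underside.
- lacquer: Bystander, loose: steel lacquer can, 80 dia x 90 tall. Origin: centre of its underside.
- sanding_block: Bystander, loose: cork sanding block 90 x 55 x 35. Origin: centre of its underside.
- star_blank: Bystander, loose: red toy block 50 x 40 x 40. Origin: centre of its underside.
- round_blank: Bystander, loose: green toy cylinder 40 dia x 35 tall. Origin: centre of its underside.
- mallet: Bystander, loose: hammer lying on the bench, about 300 long. Origin under its middle.
Things that resemble listed ones, but are neither listed nor needed, are in the scene too. Leave any green or pink look-alike of the part that bears valve alone.

How it is judged (in metres and radians):
On the way, in this order (a step that is already met when the one before it is completed fails the run):
1. the hook hangs on the rail's top at the blue loading end (z of hook_seat in the frame of rail between 0.227 and 0.234 m and x of hook_seat in the frame of rail between -0.007 and 0.007 m and y of hook_seat in the frame of rail between -0.18 and -0.1 m), for 0.2 s.
2. the hook, still riding on the rail's top, passes the stretch 80 to 20 mm before the rail's middle (z of hook_seat in the frame of rail between 0.227 and 0.234 m and x of hook_seat in the frame of rail between -0.007 and 0.007 m and y of hook_seat in the frame of rail between -0.08 and -0.02 m), for 0.1 s.
3. the hook has dropped into the notch and is let go (z of hook_seat in the frame of rail between 0.2215 and 0.2265 m and x of hook_seat in the frame of rail between -0.007 and 0.007 m and y of hook_seat in the frame of rail between -0.005 and 0.115 m and angle between hanger's own z axis and vertical below 0.2 rad and contact force between hanger and the fingers below 0.1 N and linear speed of hanger below 0.03 m/s), for 0.2 s.
4. the valve is open to the red 45-degree mark, within 6 degrees, with the hanger in the notch (z of hook_seat in the frame of rail between 0.2215 and 0.2265 m and x of hook_seat in the frame of rail between -0.007 and 0.007 m and y of hook_seat in the frame of rail between -0.005 and 0.115 m and angle between hanger's own z axis and vertical below 0.2 rad and value of joint valve between 0.68 and 0.89 rad), for 0.2 s.
At the end, for the whole second after the job is handed in: The hanger hangs at rest in the notch (the hook's cap 3.5 to 8.5 mm below the rail's top, within 7 mm of the bar's centre plane, tilted less than 0.2 rad), the valve stands at 0.785 rad within 0.105 rad, and both are still (all of step 4 and linear speed of hanger below 0.03 m/s and angular speed of hanger below 0.3 rad/s and velocity of joint valve between -0.05 and 0.05 rad/s); the robot touches nothing.
It fails at once if a bystander (bottle, can, cork block, toy blocks, hammer) is moved more than 30 mm (distance of any of glue, lacquer, sanding_block, star_blank, round_blank, mallet from where it was at the start of the episode above 0.03 m).
It also fails if it takes over 64 s, if anything falls off the work surface, if the arm or the gripper's body presses on something with over 40 N, if the wrist force passes 120 N, or if a joint passes its speed limit or range.

## Working session

There is one attempt and no reset: what is moved stays moved. The work goes in short steps, Python scripts to look and compute and a tool call to move; the robot and the scene stay as the last step left them, time stands still between calls to the robot, and variables do not carry over. Pictures are saved under pics/ and viewed, at most 10 in all, crops included, and the job is handed in when it is done.

Besides the shell and the picture viewer there is one more tool, called after "Call:" as name([rows], argument=value, ...), one row to a line, values as JSON. jog_arm: Moves the arm, as the interface text tells. Its arguments: {"type":"object","properties":{"rows":{"type":"array","items":{"type":"array"}},"force":{"type":"number"}},"required":["rows"]}

```bash
mkdir -p pics; cat > h.py <<'E'
from station import *
import numpy as np, cv2
def shot(n):
    p,d=snapshot(n); return p.copy(),d.copy(),calibration(n)
def pts(d,c):
    v,u=np.mgrid[:d.shape[0],:d.shape[1]]
    P=np.stack([(u-c['cx'])/c['fx']*d,(v-c['cy'])/c['fy']*d,d],-1)
    return (P-np.array(c['t']))@np.array(c['R'])
E
python3 - <<'E'
from h import *
for n in ("top","side"):
    p,d,c=shot(n); cv2.imwrite(f'pics/{n}0.png',p); np.savez(f'{n}0.npz',p=p,d=d)
    print(n,c, (d==0).mean())
print(get_state())
E
```

```text
top {'fx': 427.82563806831223, 'fy': 427.82563806831223, 'cx': 258.22557846190824, 'cy': 197.73029223778784, 'R': array([[ 1.19170633e-02, -9.99926366e-01,  2.29026817e-03],
       [-9.76530988e-01, -1.21307628e-02, -2.15035051e-01],
       [ 2.15047000e-01,  3.26068477e-04, -9.76603646e-01]]), 't': array([-0.16725204,  0.5768907 ,  1.36615628])} 0.0042724609375
side {'fx': 359.6294073153043, 'fy': 359.6294073153043, 'cx': 248.11892441347484, 'cy': 188.3720163361538, 'R': array([[-0.8778333 , -0.47888726,  0.00869979],
       [-0.29555548,  0.52730164, -0.79661781],
       [ 0.3769027 , -0.70186891, -0.6044207 ]]), 't': array([0.39958671, 0.33428314, 1.12762621])} 0.003962198893229167
{'t': 0.1, 'joints': array([-7.46171253e+01,  1.50956877e+01, -2.80002169e+00,  7.21582978e+01,
        8.34415771e-04,  8.11021105e+01]), 'dq': array([ 0.02023748, -0.0202234 ,  0.18157877, -0.05814281, -0.08350063,
        0.08864843]), 'effort': array([ 4.18125652e-03, -6.38569951e+01,  3.85067439e+01,  9.97958821e-03,
       -1.17222921e-04,  4.39357632e-05]), 'eef_pos': array([ 0.21581874, -0.47831944,  0.23087753]), 'ee_rot': array([[ 9.11541404e-01,  4.11208236e-01, -2.36000763e-04],
       [ 4.11208272e-01, -9.11540961e-01,  9.12697065e-04],
       [ 1.60184188e-04, -9.29006630e-04, -9.99999556e-01]]), 'contact_force': array([-0.14273425,  0.1917225 ,  0.39060437]), 'torque': array([-0.0718141 , -0.01580441,  0.03220616]), 'gripper_force': 0.0, 'gripper_width': 0.08544082385891419}
```

View pics/top0.png

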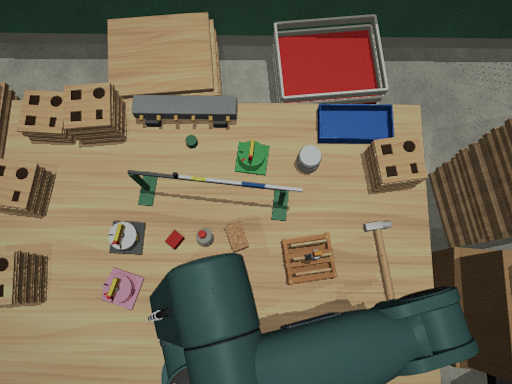

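View pics/side0.png

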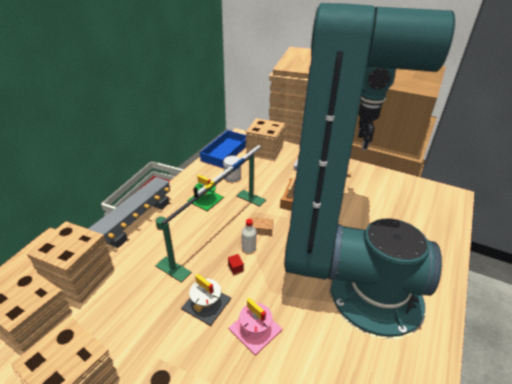

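The top view shows:
- **Rail:** from about (302,190), the near end, to (130,172). The blue band is at (253,185), the yellow marks at about (200,180), and the black stop at (175,175).
- **Rack and hanger:** at (310,258).
- **Valve candidates:** white dial at (123,236), green look-alike at (252,155), pink look-alike at (120,288). The white dial matches the description.
- **Orange parts:** the only hanger grip is in the rack at (310,257).

Next I'll check these in a close crop.

```bash
python3 - <<'E'
from h import *
z=np.load('top0.npz');p,d=z['p'],z['d'];c=calibration('top')
P=pts(d,c);np.save('P0.npy',P)
a=cv2.resize(p[160:205,120:312],None,fx=4,fy=4,interpolation=cv2.INTER_CUBIC)
b=cv2.resize(p[225:290,275:345],None,fx=5,fy=5,interpolation=cv2.INTER_CUBIC)
e=cv2.resize(p[215:260,95:155],None,fx=6,fy=6,interpolation=cv2.INTER_CUBIC)
o=np.zeros((180+325,768,3),np.uint8);o[:180]=a;o[180:505,:350]=b;o[180:450,360:720]=e
cv2.imwrite('pics/crop.png',o)
hsv=cv2.cvtColor(p,cv2.COLOR_BGR2HSV)
# bar top: points with z in .222-.24 in region
Z=P[...,2]
m=(Z>.215)&(Z<.245)&(P[...,0]>.4)&(P[...,0]<.75)&(np.abs(P[...,1])<.5)
v,u=np.nonzero(m);sel=(v>160)&(v<200)&(u>120)&(u<310)
q=P[v[sel],u[sel]];print('bar',len(q),np.median(q[:,2]))
n=cv2.fitLine(q[:,:2].astype(np.float32),cv2.DIST_HUBER,0,.01,.01).ravel();print(n, q[np.argmin(q[:,1])],q[np.argmax(q[:,1])])
def rep(name,mask,box):
    mm=np.zeros_like(mask);x0,y0,x1,y1=box;mm[y0:y1,x0:x1]=mask[y0:y1,x0:x1]
    k,l,s,cen=cv2.connectedComponentsWithStats(mm.astype(np.uint8))
    for i in range(1,k):
        if s[i,4]>=4: print(name,s[i].tolist(),cen[i].round(1),np.median(P[l==i],0).round(4))
H,S,V=hsv[...,0],hsv[...,1],hsv[...,2]
rep('blue',(H>100)&(H<125)&(S>120),(230,170,300,200))
rep('yel',(H>22)&(H<35)&(S>130),(150,165,235,195))
rep('valve',(H>20)&(H<35)&(S>150)&(V>120),(100,220,145,255))
rep('vred',((H<8)|(H>172))&(S>150),(100,220,145,255))
rep('orange',(H>5)&(H<18)&(S>190)&(V>100),(285,235,340,285))
rep('grn posts',(H>60)&(H<95)&(S>80),(125,165,310,225))
mz=(Z>.17)&(Z<.3);rep('hang',mz,(285,230,340,285))
E
```

```text
bar 768 0.22944854757226402
[ 0.10105041  0.99488133  0.5922302  -0.03930856] [ 0.56456141 -0.2894539   0.22782383] [0.61597419 0.23198099 0.21802201]
blue [242, 182, 22, 6, 81] [252.6 184.8] [ 0.5802 -0.1414  0.2317]
yel [191, 177, 14, 5, 41] [197.8 179.1] [0.5968 0.0196 0.2293]
vred [112, 241, 7, 3, 14] [115.2 242.3] [0.4193 0.2867 0.114 ]
grn posts [235, 165, 31, 10, 251] [251.2 168.7] [ 0.6929 -0.1371  0.0128]
grn posts [129, 174, 28, 32, 457] [145.7 188.6] [0.6128 0.2208 0.0121]
grn posts [272, 190, 16, 31, 389] [279.5 205. ] [ 0.5654 -0.2321  0.0113]
hang [312, 249, 11, 10, 79] [316.8 253.3] [ 0.3813 -0.3316  0.2355]
```

View pics/crop.png

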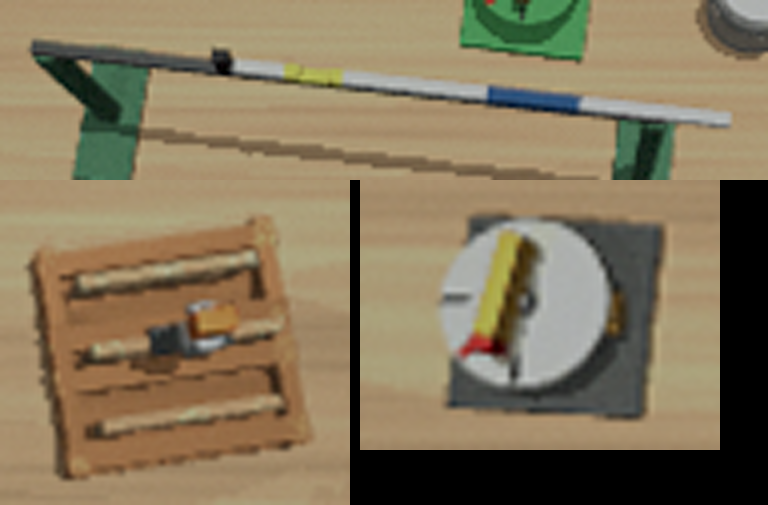

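The crop shows the grip at px (317,253), the slot running about 9° off the world axes, the white valve with its red pointer at the lower left, and the yellow marks at px (191–205,179). The upper arm blocks the side camera's view of the hook. I'll swing the arm aside to see which way the hook's mouth faces.

Call:
jog_arm([
  [1,[-4.6,-1.9,-1],[0,0,0]],
  [1,[-4.6,-1.9,-1],[0,0,0]],
  [1,[-4.6,-1.9,-1],[0,0,0]],
  [1,[-4.6,-1.9,-1],[0,0,0]],
  [1,[-4.6,-1.9,-1],[0,0,0]],
  [1,[-4.6,-1.9,-1],[0,0,0]],
  [1,[-4.6,-1.9,-1],[0,0,0]],
  [1,[-4.6,-1.9,-1],[0,0,0]],
  [1,[0,0,0],[0,0,0]],
])

```text
t: 1.23
eef_pos: [-0.1849, -0.4914, 0.311]
ee_rot: [[0.913, 0.408, -0.0], [0.408, -0.913, 0.0], [-0.0, -0.0, -1.0]]
contact_force: [0.4, 0.8, -0.9]
gripper_width: 0.0858
gripper_force: 0.0
```

```bash
python3 - <<'E'
from h import *
p,d,c=shot('side'); np.savez('side1.npz',p=p,d=d)
a=cv2.resize(p[150:230,255:335],None,fx=7,fy=7,interpolation=cv2.INTER_CUBIC)
cv2.imwrite('pics/side1.png',a)
# top: colour near grip, and heights
z=np.load('top0.npz');P=np.load('P0.npy')
Q=P[236:280,290:335];m=(Q[...,2]>.10)&(Q[...,2]<.3)
hsv=cv2.cvtColor(z['p'],cv2.COLOR_BGR2HSV)[236:280,290:335]
g=m&(hsv[...,1]>150)&(Q[...,2]>.225); print('grip top',Q[g].mean(0),g.sum(),Q[g].min(0),Q[g].max(0))
P1=pts(d,c)[150:230,255:335]; h1=cv2.cvtColor(p,cv2.COLOR_BGR2HSV)[150:230,255:335]
g=(h1[...,1]>170)&(h1[...,0]<20)&(P1[...,2]>.185)&(P1[...,2]<.26); print('side grip',g.sum(),P1[g].mean(0),P1[g].min(0),P1[g].max(0))
g=(P1[...,2]>.115)&(P1[...,2]<.26)&(P1[...,0]>.3)&(P1[...,0]<.46)&(P1[...,1]<-.25)&(P1[...,1]>-.4)
for lo in np.arange(.115,.25,.01):
    k=g&(P1[...,2]>lo)&(P1[...,2]<lo+.01)
    if k.any(): print(round(lo,3),k.sum(),P1[k].mean(0).round(4),P1[k][:,0].min().round(4),P1[k][:,0].max().round(4))
E
```

```text
grip top [ 0.38327556 -0.33311952  0.23787505] 30 [ 0.37598366 -0.34335134  0.22968772] [ 0.39044096 -0.32085528  0.2420292 ]
side grip 30 [ 0.37882698 -0.32222303  0.22458253] [ 0.37297458 -0.33876964  0.20047949] [ 0.38515847 -0.31638484  0.23911417]
0.115 25 [ 0.3766 -0.3213  0.1214] 0.3657 0.3899
0.125 16 [ 0.3768 -0.329   0.1285] 0.3665 0.3851
0.135 4 [ 0.3675 -0.3275  0.1398] 0.3667 0.369
0.145 4 [ 0.3674 -0.3292  0.1507] 0.3654 0.3697
0.155 2 [ 0.3676 -0.3272  0.1589] 0.3658 0.3693
0.165 10 [ 0.3773 -0.3275  0.1705] 0.3665 0.3939
0.175 5 [ 0.376  -0.3263  0.1813] 0.3668 0.39
0.185 11 [ 0.3785 -0.3272  0.1905] 0.3657 0.3913
0.195 13 [ 0.3765 -0.3239  0.1993] 0.3676 0.3853
0.205 9 [ 0.3758 -0.3219  0.2101] 0.3713 0.3814
0.215 8 [ 0.3765 -0.3228  0.2198] 0.3712 0.382
0.225 14 [ 0.3777 -0.3236  0.2306] 0.3704 0.3852
0.235 12 [ 0.3781 -0.3291  0.2371] 0.3714 0.3869
```

View pics/side1.png

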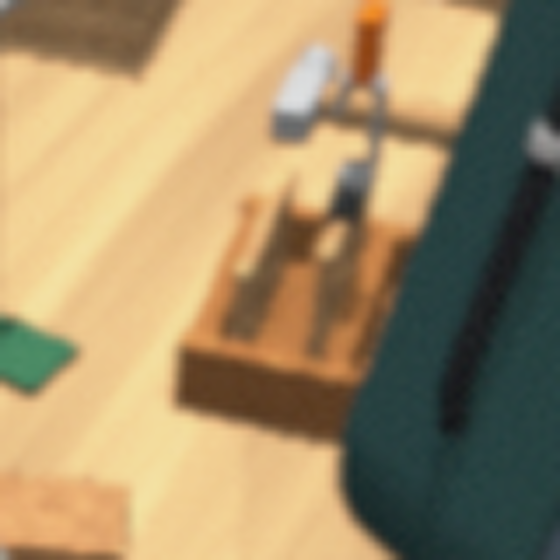

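The side crop shows the stem on the −x side (right) and the mouth open to +x, towards the rail. The grip centre is at about (0.381, −0.331).

Call:
jog_arm([
  [1,[0,0,0],[0,0,-9.3]],
  [1,[0,0,0],[0,0,-9.3]],
  [1,[0,0,0],[0,0,-9.3]],
  [1,[0,0,0],[0,0,-9.3]],
  [1,[0,0,0],[0,0,-9.3]],
  [1,[0,0,0],[0,0,-9.3]],
  [1,[0,0,0],[0,0,-9.3]],
  [1,[0,0,0],[0,0,-9.3]],
])

```text
t: 2.28
eef_pos: [-0.1807, -0.4912, 0.3111]
ee_rot: [[-0.158, 0.988, 0.0], [0.988, 0.158, 0.0], [0.0, 0.001, -1.0]]
contact_force: [-0.5, -0.1, -0.2]
gripper_width: 0.0856
gripper_force: 0.0
```

Call:
jog_arm([
  [0.7,[0.72,5.84,0],[0,0,0]],
  [0.7,[0.72,5.84,0],[0,0,0]],
  [0.7,[0.72,5.84,0],[0,0,0]],
  [0.7,[0.72,5.84,0],[0,0,0]],
  [0.7,[0.72,5.84,0],[0,0,0]],
  [0.7,[0.72,5.84,0],[0,0,0]],
  [0.7,[0.72,5.84,0],[0,0,0]],
  [0.7,[0.72,5.84,0],[0,0,0]],
  [0.7,[0.72,5.84,0],[0,0,0]],
  [0.7,[0.72,5.84,0],[0,0,0]],
])

```text
t: 3.52
eef_pos: [0.3866, -0.3298, 0.3112]
ee_rot: [[-0.153, 0.988, -0.0], [0.988, 0.153, 0.0], [0.0, 0.0, -1.0]]
contact_force: [-0.2, -0.8, -0.3]
gripper_width: 0.0599
gripper_force: 0.0
```

Call:
jog_arm([
  [0.7,[0,0,0],[0,0,0]],
  [0.7,[0,0,0],[0,0,0]],
])

```text
t: 3.78
eef_pos: [0.3845, -0.3311, 0.311]
ee_rot: [[-0.153, 0.988, -0.001], [0.988, 0.153, 0.0], [0.001, -0.0, -1.0]]
contact_force: [-0.5, 0.2, 0.3]
gripper_width: 0.0599
gripper_force: 0.0
```

Call:
jog_arm([
  [0.7,[0,-0.35,2.7],[0,0,0]],
  [0.7,[0,0,2.7],[0,0,0]],
  [0.7,[0,0,2.7],[0,0,0]],
  [0.7,[0,0,2.6],[0,0,0]],
  [0.7,[0,0,0],[0,0,0]],
  [0.3,[0,0,0],[0,0,0]],
  [0.1,[0,0,0],[0,0,0]],
  [0,[0,0,0],[0,0,0]],
  [0,[0,0,0],[0,0,0]],
  [0,[0,0,0],[0,0,0]],
], force=60)

```text
t: 5.03
eef_pos: [0.3813, -0.3329, 0.2053]
ee_rot: [[-0.151, 0.989, 0.001], [0.989, 0.151, -0.001], [-0.002, 0.001, -1.0]]
contact_force: [-0.1, 1.2, 6.5]
gripper_width: 0.0132
gripper_force: 59.3
```

Call:
jog_arm([
  [0,[0,0,0],[0,0,0]],
  [0,[0,0,0],[0,0,0]],
])

```text
t: 5.28
eef_pos: [0.3813, -0.3329, 0.2052]
ee_rot: [[-0.151, 0.989, 0.001], [0.989, 0.151, -0.001], [-0.002, 0.001, -1.0]]
contact_force: [-0.7, 0.3, 6.8]
gripper_width: 0.013
gripper_force: 59.3
```

```bash
python3 - <<'E'
from h import *
p,d,c=shot('side');p2,_,_=shot('top')
a=cv2.resize(p[140:210,270:340],None,fx=5,fy=5,interpolation=cv2.INTER_CUBIC)
b=cv2.resize(p2[220:290,280:350],None,fx=5,fy=5,interpolation=cv2.INTER_CUBIC)
cv2.imwrite('pics/g.png',np.hstack([a,b]));s=get_state();print(s['eef_pos'],s['gripper_width'],s['gripper_force'],s['contact_force'],s['torque'])
E
```

```text
[ 0.38133137 -0.3329218   0.20525914] 0.01311405252220792 59.342105984687805 [0.86164377 1.21479729 6.53071796] [ 0.16716227 -0.00608855  0.01765765]
```

View pics/g.png

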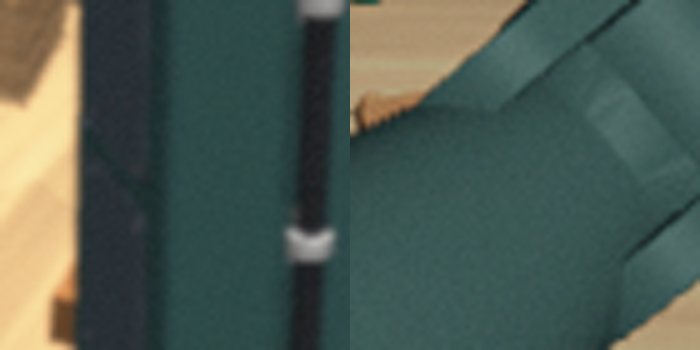

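The picture is blocked by the arm, but the 13.1 mm width at 59 N shows the grip is held. Lifting, then aligning to the rail.

Call:
jog_arm([
  [0,[0,0,-0.5],[0,0,0]],
  [0,[0,0,-1.5],[0,0,0]],
  [0,[0,0,-2],[0,0,0]],
  [0,[0,0,-2],[0,0,0]],
  [0,[0,0,-2],[0,0,0]],
  [0,[0,0,-2],[0,0,0]],
  [0,[0,0,0],[0,0,4.9]],
  [0,[0,0,0],[0,0,4.9]],
  [0,[0,0,0],[0,0,4.8]],
  [0,[0,0,0],[0,0,0]],
])

```text
t: 6.62
eef_pos: [0.3809, -0.3324, 0.3044]
ee_rot: [[0.103, 0.995, -0.0], [0.995, -0.103, 0.0], [0.0, -0.0, -1.0]]
contact_force: [-0.5, -0.3, -3.3]
gripper_width: 0.0133
gripper_force: 58.7
```

Call:
jog_arm([
  [0,[1.5,0.9,0],[0,0,0]],
  [0,[3,1.9,0],[0,0,0]],
  [0,[3.4,2.1,0],[0,0,0]],
  [0,[3.4,2.1,0],[0,0,0]],
  [0,[3.4,2.1,0],[0,0,0]],
  [0,[3.4,2.1,0],[0,0,0]],
  [0,[2.1,1.3,0],[0,0,0]],
  [0,[1,0.6,0],[0,0,0]],
  [0,[0,0,0],[0,0,0]],
  [0,[0,0,0],[0,0,0]],
])

```text
t: 7.88
eef_pos: [0.5327, -0.1357, 0.3044]
ee_rot: [[0.103, 0.995, -0.0], [0.995, -0.103, -0.0], [-0.0, -0.0, -1.0]]
contact_force: [0.9, -0.2, -3.4]
gripper_width: 0.013
gripper_force: 58.7
```

```bash
python3 - <<'E'
from h import *
s=get_state();print(s['t'],s['eef_pos'],s['gripper_width'],s['contact_force'],s['torque'],s['ee_rot'].round(3).tolist())
p,d,c=shot('side');a=cv2.resize(p[100:260,150:310],None,fx=3.5,fy=3.5,interpolation=cv2.INTER_CUBIC)
cv2.imwrite('pics/r.png',a)
P=pts(d,c);np.save('Ps.npy',P)
m=(P[...,2]>.226)&(P[...,2]<.236)&(P[...,0]>.5)&(P[...,0]<.65)&(P[...,1]>.1-.3)&(P[...,1]<.24)
q=P[m];print(len(q),np.polyfit(q[:,1],q[:,0],1))
R=c['R'];
for X in ([.5,-.14,.23],[.583,-.141,.23]): 
    k=np.array(R)@X+c['t'];print(c['fx']*k[0]/k[2]+c['cx'],c['fy']*k[1]/k[2]+c['cy'])
E
```

```text
7.875 [ 0.53265167 -0.13571926  0.30435019] 0.01302002536664251 [ 0.92125542 -0.2227453  -3.36594728] [-0.01280512  0.04510142 -0.0123708 ] [[0.103, 0.995, -0.0], [0.995, -0.103, -0.0], [-0.0, -0.0, -1.0]]
189 [0.14521247 0.5914203 ]
256.4983488938566 168.48067616916936
236.38184594566974 162.07398057297297
```

View pics/r.png

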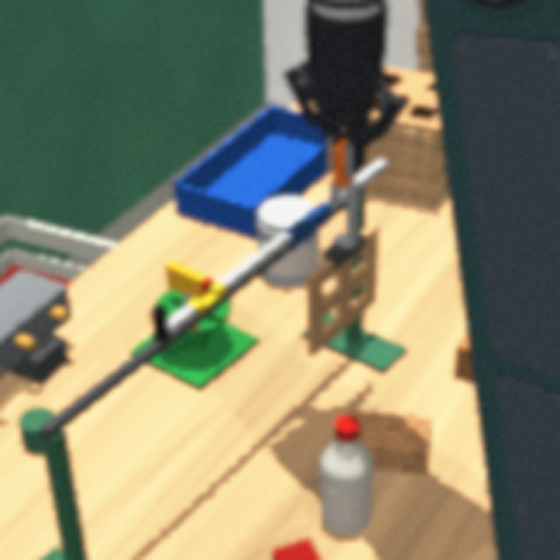

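The side view shows the panel held upright on the robot side of the rail, near the blue band, with the hook facing the bar. Lowering to mouth height, then advancing.

Call:
jog_arm([
  [0,[0,0,1.3],[0,0,0]],
  [0,[0,0,1.3],[0,0,0]],
  [0,[0,0,0],[0,0,0]],
  [0,[0,1.2,0],[0,0,0]],
  [0,[0,1.2,0],[0,0,0]],
  [0,[0,0.8,0],[0,0,0]],
  [0,[0,0.4,0],[0,0,0]],
  [0,[0,0.4,0],[0,0,0]],
  [0,[0,0,0],[0,0,0]],
])

```text
t: 9.05
eef_pos: [0.573, -0.1393, 0.2783]
ee_rot: [[0.103, 0.995, -0.0], [0.995, -0.103, -0.0], [-0.0, -0.0, -1.0]]
contact_force: [-0.5, 0.8, -4.0]
gripper_width: 0.013
gripper_force: 58.8
```

Call:
jog_arm([
  [0,[0,0.3,0],[0,0,0]],
  [0,[0,0.2,0],[0,0,0]],
  [0,[0,0.2,0],[0,0,0]],
  [0,[0,0,0],[0,0,0]],
])

```text
t: 9.55
eef_pos: [0.5799, -0.1401, 0.2782]
ee_rot: [[0.103, 0.995, -0.0], [0.995, -0.103, 0.0], [0.0, -0.0, -1.0]]
contact_force: [0.1, -0.6, -3.9]
gripper_width: 0.0129
gripper_force: 58.8
```

Call:
jog_arm([
  [0,[0,0.2,0],[0,0,0]],
  [0,[0,0.2,0],[0,0,0]],
  [0,[0,0,0],[0,0,0]],
])

```text
t: 9.93
eef_pos: [0.5839, -0.1405, 0.2782]
ee_rot: [[0.103, 0.995, -0.0], [0.995, -0.103, 0.0], [0.0, -0.0, -1.0]]
contact_force: [0.3, 0.0, -2.1]
gripper_width: 0.0134
gripper_force: 58.8
```

Call:
jog_arm([
  [0,[0,0.2,0],[0,0,0]],
  [0,[0,0,0],[0,0,0]],
])

```text
t: 10.18
eef_pos: [0.5851, -0.1405, 0.2782]
ee_rot: [[0.103, 0.995, -0.002], [0.995, -0.103, 0.0], [0.0, -0.002, -1.0]]
contact_force: [-4.3, 0.4, -1.3]
gripper_width: 0.0135
gripper_force: 59.2
```

Contact with the bar came at x≈0.584. Backing off to centre, then lowering.

Call:
jog_arm([
  [0,[0,-0.4,0],[0,0,0]],
  [0,[0,0,0.8],[0,0,0]],
  [0,[0,0,0.8],[0,0,0]],
  [0,[0,0,0.8],[0,0,0]],
  [0,[0,0,0],[0,0,0]],
])

```text
t: 10.8
eef_pos: [0.5815, -0.1401, 0.2535]
ee_rot: [[0.103, 0.995, -0.001], [0.995, -0.103, 0.0], [0.0, -0.001, -1.0]]
contact_force: [-0.0, -0.1, -3.8]
gripper_width: 0.0134
gripper_force: 58.9
```

Call:
jog_arm([
  [0,[0,0,0.3],[0,0,0]],
  [0,[0,0,0.3],[0,0,0]],
  [0,[0,0,0],[0,0,0]],
])

```text
t: 11.18
eef_pos: [0.5818, -0.1402, 0.2481]
ee_rot: [[0.103, 0.995, -0.0], [0.995, -0.103, 0.0], [0.0, -0.0, -1.0]]
contact_force: [-0.5, 1.0, -2.9]
gripper_width: 0.0131
gripper_force: 58.9
```

Call:
jog_arm([
  [0,[0,0,0.15],[0,0,0]],
  [0,[0,0,0],[0,0,0]],
])

```text
t: 11.42
eef_pos: [0.5819, -0.1403, 0.2473]
ee_rot: [[0.103, 0.995, 0.001], [0.995, -0.103, -0.0], [-0.0, 0.001, -1.0]]
contact_force: [0.0, -0.2, 2.2]
gripper_width: 0.0133
gripper_force: 59.6
```

Call:
jog_arm([
  [0,[0,0,0.1],[0,0,0]],
  [0,[0,0,0],[0,0,0]],
])

```text
t: 11.68
eef_pos: [0.582, -0.1403, 0.2472]
ee_rot: [[0.103, 0.995, 0.002], [0.995, -0.103, -0.001], [-0.001, 0.002, -1.0]]
contact_force: [-5.0, 1.1, 13.1]
gripper_width: 0.0133
gripper_force: 61.5
```

Seated at z=0.2473, as expected. Easing the pressure, dwelling, then sliding.

Call:
jog_arm([
  [0,[0,0,-0.08],[0,0,0]],
  [0,[0,0,0],[0,0,0]],
  [0,[0,0,0],[0,0,0]],
  [0,[0,0,0],[0,0,0]],
])

```text
t: 12.18
eef_pos: [0.5819, -0.1403, 0.2472]
ee_rot: [[0.103, 0.995, 0.001], [0.995, -0.103, -0.0], [-0.0, 0.001, -1.0]]
contact_force: [-2.3, 1.8, 8.3]
gripper_width: 0.0129
gripper_force: 60.7
```

Call:
jog_arm([
  [0,[0.5,0,0],[0,0,0]],
  [0,[1,0,0],[0,0,0]],
  [0,[1,0,0],[0,0,0]],
  [0,[1,0,0],[0,0,0]],
  [0,[1,0,0],[0,0,0]],
  [0,[0.5,0,0],[0,0,0]],
  [0,[0,0,0],[0,0,0]],
])

```text
t: 13.05
eef_pos: [0.5875, -0.0905, 0.2473]
ee_rot: [[0.103, 0.995, 0.002], [0.995, -0.103, -0.001], [-0.001, 0.002, -1.0]]
contact_force: [-0.5, -0.7, 7.0]
gripper_width: 0.0132
gripper_force: 60.3
```

Call:
jog_arm([
  [0,[0.7,0,0],[0,0,0]],
  [0,[0.7,0,0],[0,0,0]],
  [0,[0.7,0,0],[0,0,0]],
  [0,[0.7,0,0],[0,0,0]],
  [0,[0.7,0,0],[0,0,0]],
  [0,[0.7,0,0],[0,0,0]],
  [0,[0.7,0,0],[0,0,0]],
  [0,[0.7,0,0],[0,0,0]],
  [0,[0.7,0,0],[0,0,0]],
  [0,[0.7,0,0],[0,0,0]],
])

```text
t: 14.3
eef_pos: [0.5947, -0.0215, 0.2473]
ee_rot: [[0.104, 0.995, 0.002], [0.995, -0.104, -0.002], [-0.002, 0.002, -1.0]]
contact_force: [-0.8, -5.2, 5.6]
gripper_width: 0.0128
gripper_force: 60.4
```

Call:
jog_arm([
  [0,[0.7,0,0],[0,0,0]],
  [0,[0.7,0,0],[0,0,0]],
  [0,[0.6,0,0],[0,0,0]],
  [0,[0,0,0],[0,0,0]],
])

```text
t: 14.8
eef_pos: [0.5968, -0.001, 0.2473]
ee_rot: [[0.103, 0.995, 0.002], [0.995, -0.103, -0.001], [-0.001, 0.002, -1.0]]
contact_force: [0.8, 0.1, 6.7]
gripper_width: 0.0137
gripper_force: 60.4
```

```bash
python3 - <<'E'
from h import *
s=get_state();print(s['t'],s['eef_pos'],s['contact_force'])
p,d,c=shot('side');a=cv2.resize(p[140:220,180:280],None,fx=7,fy=7,interpolation=cv2.INTER_CUBIC)
cv2.imwrite('pics/n.png',a)
E
```

```text
14.8 [ 0.59680142 -0.00100876  0.24725823] [0.84673366 0.08430039 6.67621663]
```

View pics/n.png

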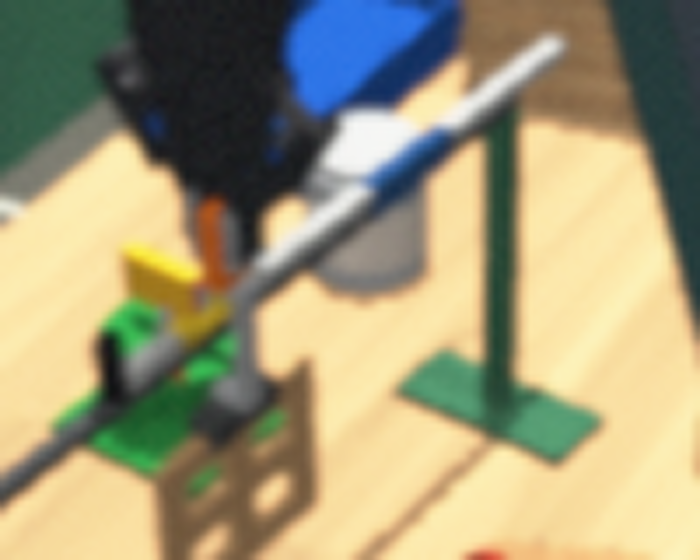

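The hook is riding on the bar at crop (240,290), just short of the yellow marks at (200,320). I'll creep on with slightly more pressure and feel for the drop.

Call:
jog_arm([
  [0,[0.4,0,0.05],[0,0,0]],
  [0,[0.4,0,0],[0,0,0]],
  [0,[0.4,0,0],[0,0,0]],
  [0,[0,0,0],[0,0,0]],
])

```text
t: 15.35
eef_pos: [0.5982, 0.0105, 0.2471]
ee_rot: [[0.103, 0.995, 0.002], [0.995, -0.103, -0.001], [-0.001, 0.003, -1.0]]
contact_force: [-0.4, -2.3, 9.8]
gripper_width: 0.0132
gripper_force: 60.7
```

Call:
jog_arm([
  [0,[0.2,0,0],[0,0,0]],
  [0,[0.2,0,0],[0,0,0]],
  [0,[0,0,0],[0,0,0]],
])

```text
t: 15.72
eef_pos: [0.5978, 0.0151, 0.2457]
ee_rot: [[0.103, 0.995, -0.001], [0.995, -0.103, 0.0], [0.0, -0.001, -1.0]]
contact_force: [-0.0, 0.5, -4.1]
gripper_width: 0.0136
gripper_force: 59.0
```

Call:
jog_arm([
  [0,[0.2,0,0],[0,0,0]],
  [0,[0,0,0],[0,0,0]],
])

```text
t: 15.98
eef_pos: [0.598, 0.0171, 0.2458]
ee_rot: [[0.103, 0.995, -0.0], [0.995, -0.103, 0.0], [0.0, -0.0, -1.0]]
contact_force: [0.3, 0.1, -4.0]
gripper_width: 0.0134
gripper_force: 59.0
```

Call:
jog_arm([
  [0,[0.2,0,0],[0,0,0]],
  [0,[0,0,0],[0,0,0]],
])

```text
t: 16.23
eef_pos: [0.5983, 0.0191, 0.246]
ee_rot: [[0.103, 0.995, -0.0], [0.995, -0.103, 0.0], [0.0, -0.0, -1.0]]
contact_force: [0.0, -0.0, -3.4]
gripper_width: 0.0133
gripper_force: 58.9
```

It dropped free at y≈0.013. Now lowering into the notch.

Call:
jog_arm([
  [0,[-0.1,0,0.2],[0,0,0]],
  [0,[0,0,0.15],[0,0,0]],
  [0,[0,0,0],[0,0,0]],
])

```text
t: 16.6
eef_pos: [0.5982, 0.0179, 0.2424]
ee_rot: [[0.103, 0.995, -0.0], [0.995, -0.103, 0.0], [-0.0, -0.0, -1.0]]
contact_force: [-0.3, -0.9, -3.6]
gripper_width: 0.013
gripper_force: 59.1
```

Call:
jog_arm([
  [0,[0,0,0.1],[0,0,0]],
  [0,[0,0,0],[0,0,0]],
])

```text
t: 16.85
eef_pos: [0.5983, 0.0179, 0.2421]
ee_rot: [[0.103, 0.995, 0.001], [0.995, -0.103, -0.0], [-0.0, 0.001, -1.0]]
contact_force: [-1.5, 0.2, 4.3]
gripper_width: 0.0132
gripper_force: 60.2
```

Seated about 5.5 mm lower. Releasing.

Call:
jog_arm([
  [0.2,[0,0,-0.05],[0,0,0]],
  [0.3,[0,0,0],[0,0,0]],
  [0.5,[0,0,0],[0,0,0]],
  [0.5,[0,0,0],[0,0,0]],
  [0.5,[0,0,0],[0,0,0]],
  [0.5,[0,0,0],[0,0,0]],
  [0.5,[0,0,0],[0,0,0]],
])

```text
t: 17.73
eef_pos: [0.5982, 0.0179, 0.2421]
ee_rot: [[0.103, 0.995, 0.0], [0.995, -0.103, 0.0], [0.0, 0.0, -1.0]]
contact_force: [1.2, -0.4, -0.2]
gripper_width: 0.0427
gripper_force: 0.0
```

Call:
jog_arm([
  [0.5,[0,0,-1],[0,0,0]],
  [0.5,[0,0,-2],[0,0,0]],
  [0.5,[0,0,-3],[0,0,0]],
  [0.5,[0,0,-3],[0,0,0]],
  [0.5,[0,0,0],[0,0,0]],
])

```text
t: 18.35
eef_pos: [0.5989, 0.0178, 0.3345]
ee_rot: [[0.103, 0.995, 0.004], [0.995, -0.103, -0.0], [-0.0, 0.004, -1.0]]
contact_force: [0.8, -0.8, -0.6]
gripper_width: 0.0426
gripper_force: 0.0
```

```bash
python3 - <<'E'
from h import *
s=get_state();print(s['t'],s['eef_pos'],s['contact_force'],s['joints'].round(1),s['ee_rot'].round(3).tolist())
p,d,c=shot('side');P=pts(d,c);h=cv2.cvtColor(p,cv2.COLOR_BGR2HSV)
g=(h[...,0]<20)&(h[...,1]>170)&(P[...,2]>.2)&(P[...,2]<.3)&(P[...,0]>.55)&(P[...,0]<.65)&(P[...,1]>-.05)&(P[...,1]<.08)
print('grip',g.sum(),P[g].mean(0),P[g].min(0),P[g].max(0))
a=cv2.resize(p[140:240,170:260],None,fx=5,fy=5,interpolation=cv2.INTER_CUBIC)
b=cv2.resize(p[270:325,180:235],None,fx=5,fy=5,interpolation=cv2.INTER_CUBIC)
o=np.zeros((500,730,3),np.uint8);o[:,:450]=a;o[:275,455:]=b
cv2.imwrite('pics/n2.png',o)
# valve
Pt=np.load('P0.npy');z=np.load('top0.npz')['p'];ht=cv2.cvtColor(z,cv2.COLOR_BGR2HSV)
for nm,PP,hh in(('top',Pt,ht),('side',P,h)):
    k=(PP[...,2]>.108)&(PP[...,2]<.122)&(PP[...,0]>.36)&(PP[...,0]<.54)&(PP[...,1]>.2)&(PP[...,1]<.36)&(hh[...,1]>120)
    q=PP[k][:,:2].astype(np.float32);print(nm,len(q),q.mean(0),cv2.minAreaRect(q),cv2.fitLine(q,cv2.DIST_L2,0,.01,.01).ravel())
    k2=k&((hh[...,0]<8)|(hh[...,0]>172));print('red',PP[k2].mean(0))
    w=(PP[...,2]>.07)&(PP[...,2]<.09)&(PP[...,0]>.36)&(PP[...,0]<.54)&(PP[...,1]>.2)&(PP[...,1]<.36)&(hh[...,1]<50)
    q=PP[w][:,:2].astype(np.float32);print('dial',len(q),cv2.minEnclosingCircle(q),np.median(PP[w][:,2]))
E
```

```text
18.35 [0.59887075 0.0178469  0.33452108] [ 0.8428445  -0.77957697 -0.63148237] [-6.1 22.7 24.6 91.7 -0.  89.8] [[0.103, 0.995, 0.004], [0.995, -0.103, -0.0], [-0.0, 0.004, -1.0]]
grip 69 [0.59427477 0.02606454 0.25735565] [0.58695083 0.00997834 0.2272928 ] [0.60378158 0.03457444 0.27537789]
top 86 [0.44612294 0.28188953] ((0.4463817775249481, 0.28123974800109863), (0.01494197640568018, 0.0611850768327713), 77.30982208251953) [ 0.9785211  -0.20614672  0.446123    0.2818895 ]
red [0.41957599 0.28820312 0.11639444]
dial 54 ((0.4496173858642578, 0.2815454304218292), 0.04499693587422371) 0.07149298972140106
side 86 [0.44431433 0.28637546] ((0.444342702627182, 0.28497254848480225), (0.01293635368347168, 0.062261078506708145), 78.73155975341797) [ 0.97470707 -0.22348636  0.4443144   0.28637543]
red [0.4168068  0.2928793  0.11405071]
dial 9 ((0.42928382754325867, 0.2906610369682312), 0.017983900383114815) 0.08078031512721595
```

View pics/n2.png

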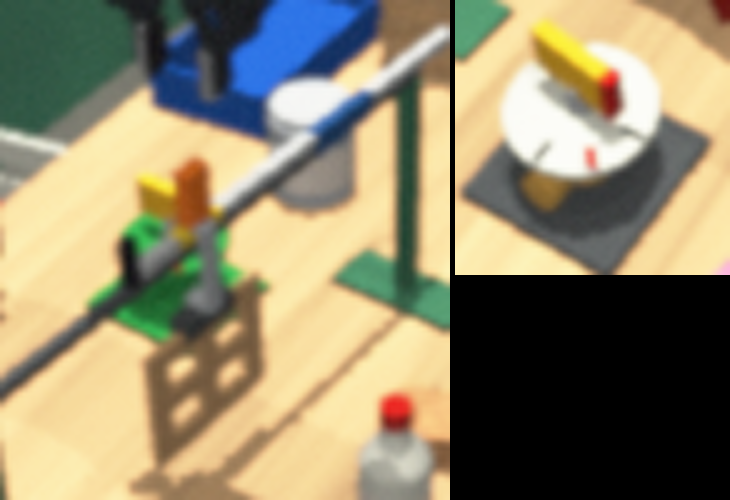

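The hanger hangs in the notch, free of the gripper, with the grip top at z≈0.275. The valve crop shows the pointer at the shut tick (632,135), the red mark at (590,160) and the open tick at (540,152). Turning it clockwise seen from above is the right way. I'll move over the valve and compute the tick azimuths.

Call:
jog_arm([
  [0.5,[0,0,0],[0,0,-10.44]],
  [0.5,[0,0,0],[0,0,-10.44]],
  [0.5,[0,0,0],[0,0,-10.44]],
  [0.5,[0,0,0],[0,0,-10.44]],
  [0.5,[0,0,0],[0,0,-10.44]],
  [0.5,[0,0,0],[0,0,-10.44]],
  [0.5,[0,0,0],[0,0,-10.44]],
  [0.5,[0,0,0],[0,0,-10.44]],
  [0.5,[0,0,0],[0,0,0]],
])

```text
t: 19.52
eef_pos: [0.598, 0.0179, 0.3314]
ee_rot: [[-0.976, 0.216, -0.001], [0.216, 0.976, 0.0], [0.001, -0.0, -1.0]]
contact_force: [-0.1, -0.1, 0.1]
gripper_width: 0.0426
gripper_force: 0.0
```

Call:
jog_arm([
  [0.5,[3.4,3.8,0],[0,0,0]],
  [0.5,[3.4,3.8,0],[0,0,0]],
  [0.5,[3.4,3.8,0],[0,0,0]],
  [0.5,[3.4,3.8,0],[0,0,0]],
  [0.5,[3.4,3.8,0],[0,0,0]],
  [0.5,[3.4,3.6,0],[0,0,0]],
  [0.5,[0,0,0],[0,0,0]],
  [0.5,[0,0,0],[0,0,0]],
])

```text
t: 20.52
eef_pos: [0.4475, 0.2823, 0.3318]
ee_rot: [[-0.976, 0.217, -0.0], [0.217, 0.976, -0.0], [0.0, -0.0, -1.0]]
contact_force: [0.2, 0.2, 1.3]
gripper_width: 0.043
gripper_force: 0.0
```

```bash
python3 - <<'E'
from h import *
C=np.array([.4455,.2835])
def cast(c,u,v,z):
    R=np.array(c['R']);o=-R.T@c['t'];r=R.T@np.array([(u-c['cx'])/c['fx'],(v-c['cy'])/c['fy'],1]);return (o+r*(z-o[2])/r[2])[:2]
ct,cs=calibration('top'),calibration('side')
f=lambda n,q:print(n,q.round(4),np.degrees(np.arctan2(*(q-C)[::-1])).round(1))
k=lambda x,y:(180+(x-455)/5-.4,270+y/5-.4)
for n,x,y in(('shut',632,135),('red',590,160),('open',540,152)): f(n,cast(cs,*k(x,y),.064))
f('open top',cast(ct,110.8,234.2,.064));f('shut top',cast(ct,120.1,246.2,.064))
print(get_state()['eef_pos'],get_state()['ee_rot'].round(3).tolist())
E
```

```text
shut [0.4088 0.2865] 175.3
red [0.4206 0.3124] 130.7
open [0.4487 0.3218] 85.2
open top [0.4504 0.3209] 82.5
shut top [0.4116 0.2873] 173.6
[0.44750011 0.2822809  0.33183718] [[-0.976, 0.217, -0.0], [0.217, 0.976, -0.0], [0.0, -0.0, -1.0]]
```

Ticks and base plate put the shut direction at about 175° and the red mark at about 130° azimuth. The handle stands at about 167.5°, already slightly open, so it needs about 38° more. Descending and gripping.

Call:
jog_arm([
  [0.5,[0.2,0.05,4.5],[0,0,0]],
  [0.5,[0,0,5],[0,0,0]],
  [0.5,[0,0,5],[0,0,0]],
  [0.5,[0,0,4],[0,0,0]],
  [0.5,[0,0,3],[0,0,0]],
  [0.5,[0,0,2],[0,0,0]],
  [0.5,[0,0,0.9],[0,0,0]],
  [0.5,[0,0,0],[0,0,0]],
])

```text
t: 21.52
eef_pos: [0.4459, 0.2828, 0.0879]
ee_rot: [[-0.976, 0.216, -0.001], [0.216, 0.976, -0.0], [0.0, -0.0, -1.0]]
contact_force: [0.3, 1.4, 0.3]
gripper_width: 0.0429
gripper_force: 0.0
```

Call:
jog_arm([
  [0.25,[0,0,0],[0,0,0]],
  [0.1,[0,0,0],[0,0,0]],
  [0,[0,0,0],[0,0,0]],
  [0,[0,0,0],[0,0,0]],
  [0,[0,0,0],[0,0,0]],
], force=30)

```text
t: 22.15
eef_pos: [0.4464, 0.2841, 0.089]
ee_rot: [[-0.977, 0.214, 0.002], [0.214, 0.977, 0.002], [-0.001, 0.002, -1.0]]
contact_force: [0.1, 5.0, 4.3]
gripper_width: 0.0114
gripper_force: 34.6
```

Call:
jog_arm([
  [0,[0,0.12,0],[0,0,0]],
  [0,[0,0,0],[0,0,6]],
  [0,[0,0,0],[0,0,8]],
  [0,[0,0,0],[0,0,8]],
  [0,[0,0,0],[0,0,8]],
  [0,[0,0,0],[0,0,8]],
  [0,[0,0,0],[0,0,0]],
  [0,[0,0,0],[0,0,0]],
  [0,[0,0,0],[0,0,0]],
])

```text
t: 23.28
eef_pos: [0.4464, 0.2844, 0.0889]
ee_rot: [[-0.637, 0.771, 0.002], [0.771, 0.637, -0.0], [-0.001, 0.001, -1.0]]
contact_force: [-0.6, -1.3, 8.4]
gripper_width: 0.0116
gripper_force: 35.1
```

Call:
jog_arm([
  [0.3,[0,0,0],[0,0,0]],
  [0.5,[0,0,0],[0,0,0]],
  [0.5,[0,0,0],[0,0,0]],
  [0.5,[0,0,-2],[0,0,0]],
  [0.5,[0,0,-4],[0,0,0]],
  [0.5,[0,0,-5],[0,0,0]],
  [0.5,[0,0,-5],[0,0,0]],
])

```text
t: 24.15
eef_pos: [0.4456, 0.2844, 0.2496]
ee_rot: [[-0.637, 0.771, -0.0], [0.771, 0.637, -0.0], [0.0, -0.0, -1.0]]
contact_force: [0.4, -1.0, -0.6]
gripper_width: 0.0425
gripper_force: 0.0
```

Call:
jog_arm([
  [0.5,[5,0,-2],[0,0,0]],
  [0.5,[5,0,0],[0,0,0]],
  [0.5,[5,0,0],[0,0,0]],
  [0.5,[0,0,0],[0,0,0]],
  [0.5,[0,0,0],[0,0,0]],
])

```text
t: 24.78
eef_pos: [0.3503, 0.4, 0.268]
ee_rot: [[-0.638, 0.77, -0.0], [0.77, 0.638, -0.0], [-0.0, -0.0, -1.0]]
contact_force: [1.0, -0.1, 0.3]
gripper_width: 0.0426
gripper_force: 0.0
```

```bash
python3 - <<'E'
from h import *
s=get_state();print(s['t'],s['eef_pos'])
o=np.zeros((480,720,3),np.uint8)
fl=cv2.fitLine
z=np.load('top0.npz');c=calibration('top')
p1,d1,_=shot('top');ps,ds,cs=shot('side')
def plate(p,d):
    P=pts(d,c);m=(P[...,2]<.03)&(P[...,2]>.002)&(abs(P[...,0]-.45)<.09)&(abs(P[...,1]-.283)<.09)&(p.max(2)<110)&(p.max(2).astype(int)-p.min(2)<25)
    q=P[m][:,:2].astype(np.float32);return len(q),cv2.minAreaRect(q)
print('plate',plate(z['p'],z['d']),plate(p1,d1))
for n,p,d,cc in(('t0',z['p'],z['d'],c),('t1',p1,d1,c),('s1',ps,ds,cs)):
    P=pts(d,cc);h=cv2.cvtColor(p,cv2.COLOR_BGR2HSV)
    k=(P[...,2]>.108)&(P[...,2]<.122)&(abs(P[...,0]-.446)<.045)&(abs(P[...,1]-.284)<.045)&(h[...,1]>120)
    q=P[k][:,:2].astype(np.float32)
    if len(q)>5:
        l=fl(q,cv2.DIST_L2,0,.01,.01).ravel();print(n,len(q),q.mean(0),'az',np.degrees(np.arctan2(l[1],l[0])))
P=pts(ds,cs);h=cv2.cvtColor(ps,cv2.COLOR_BGR2HSV)
g=(h[...,0]<20)&(h[...,1]>170)&(P[...,2]>.2)&(P[...,2]<.3)&(abs(P[...,0]-.6)<.05)&(P[...,1]>-.05)&(P[...,1]<.08)
print('grip',g.sum(),P[g].mean(0),P[g].max(0))
o[:440,:360]=cv2.resize(ps[270:325,185:230],None,fx=8,fy=8,interpolation=cv2.INTER_CUBIC)
o[:360,360:]=cv2.resize(p1[215:260,100:145],None,fx=8,fy=8,interpolation=cv2.INTER_CUBIC)
cv2.imwrite('pics/v.png',o)
E
```

```text
24.775 [0.35034998 0.39997524 0.26795656]
plate (411, ((0.448185533285141, 0.283441960811615), (0.10975456982851028, 0.10921310633420944), 87.70500183105469)) (420, ((0.44795548915863037, 0.2833549976348877), (0.109944187104702, 0.10911296308040619), 87.73037719726562))
t0 86 [0.44612294 0.28188953] az -11.896634
t1 80 [0.44714576 0.282028  ] az -51.878147
s1 70 [0.44347188 0.28657925] az -52.104897<stdin>:19: RuntimeWarning: Mean of empty slice.
  ret = um.true_divide(
Traceback (most recent call last):
ValueError: zero-size array to reduction operation maximum which has no identity
```

The handle's azimuth is 128°, and the target is about 130°. I'll move the arm clear so I can see both the dial and the hanger.

Call:
jog_arm([
  [0.5,[-4.3,-4.2,-0.8],[0,0,0]],
  [0.5,[-4.3,-4.2,-0.8],[0,0,0]],
  [0.5,[-4.3,-4.2,-0.8],[0,0,0]],
  [0.5,[-4.3,-4.2,-0.8],[0,0,0]],
  [0.5,[-4.3,-4.2,-0.8],[0,0,0]],
  [0.5,[-4.3,-4.2,-0.8],[0,0,0]],
  [0.5,[-4.3,-4.2,-0.8],[0,0,0]],
  [0.5,[-4.3,-4.2,-0.8],[0,0,0]],
  [0.5,[-4.3,-4.2,-0.8],[0,0,0]],
  [0.5,[-4.3,-4.2,-0.8],[0,0,0]],
])

```text
t: 26.12
eef_pos: [0.3041, -0.1752, 0.345]
ee_rot: [[-0.636, 0.772, 0.001], [0.772, 0.636, -0.001], [-0.001, 0.0, -1.0]]
contact_force: [2.3, -0.0, 0.0]
gripper_width: 0.0427
gripper_force: 0.0
```

```bash
python3 - <<'E'
from h import *
s=get_state();print(s['t'],s['eef_pos'])
o=np.zeros((440,780,3),np.uint8)
p1,d1,c=shot('top');ps,ds,cs=shot('side')
P=pts(ds,cs);h=cv2.cvtColor(ps,cv2.COLOR_BGR2HSV)
g=(h[...,0]<20)&(h[...,1]>170)&(P[...,2]>.2)&(P[...,2]<.3)&(abs(P[...,0]-.6)<.05)&(P[...,1]>-.05)&(P[...,1]<.08)
print('grip',g.sum(),P[g].mean(0) if g.any() else '', P[g].max(0) if g.any() else '')
o[:330,:270]=cv2.resize(ps[270:325,185:230],None,fx=6,fy=6,interpolation=cv2.INTER_CUBIC)
o[:270,270:540]=cv2.resize(p1[215:260,100:145],None,fx=6,fy=6,interpolation=cv2.INTER_CUBIC)
o[:300,540:]=cv2.resize(ps[140:240,170:250],None,fx=3,fy=3,interpolation=cv2.INTER_CUBIC)
cv2.imwrite('pics/v.png',o)
E
```

```text
26.125 [ 0.3041118  -0.17523711  0.34503448]
grip 70 [0.59427407 0.02631048 0.25794115] [0.60507756 0.03371841 0.27547175]
```

View pics/v.png

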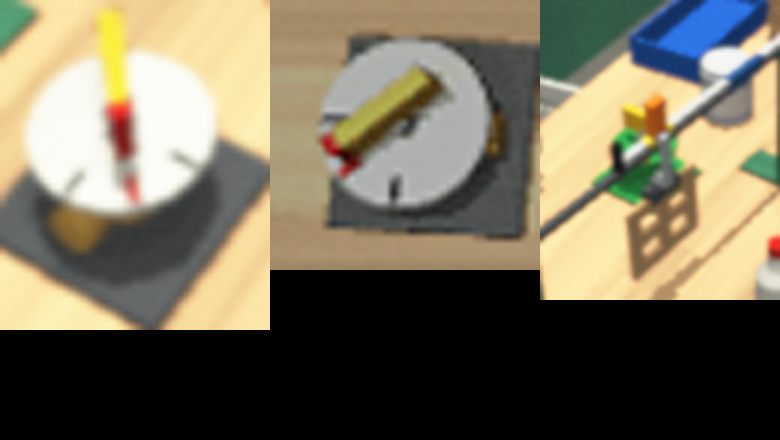

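The pointer stands by the red mark and the hanger is still in the notch. One finer check of tick angles against the dial's own centre.

```bash
python3 - <<'E'
from h import *
def cast(c,u,v,z):
    R=np.array(c['R']);o=-R.T@c['t'];r=np.stack([(u-c['cx'])/c['fx'],(v-c['cy'])/c['fy'],np.ones_like(u)],-1)@R;return (o+r*((z-o[2])/r[...,2])[...,None])[...,:2]
v,u=np.mgrid[:384,:512].astype(float)
for n,fs in (('top',[np.load('top0.npz')['p'],shot('top')[0]]),('side',[np.load('side0.npz')['p'],shot('side')[0]])):
  c=calibration(n);X=cast(c,u,v,.064)
  for p in fs:
    h=cv2.cvtColor(p,cv2.COLOR_BGR2HSV);near=np.hypot(*(X-[.447,.284]).transpose(2,0,1))<.065
    w=near&(h[...,1]<45)&(h[...,2]>130)
    k,l,s,_=cv2.connectedComponentsWithStats(w.astype(np.uint8));i=1+s[1:,4].argmax()
    ct=cv2.convexHull(max(cv2.findContours((l==i).astype(np.uint8),cv2.RETR_EXTERNAL,cv2.CHAIN_APPROX_NONE)[0],key=len))[:,0]
    q=X[ct[:,1],ct[:,0]].astype(np.float32);e=cv2.fitEllipse(q);C=np.array(e[0])
    D=X-C;r=np.hypot(D[...,0],D[...,1]);a=np.degrees(np.arctan2(D[...,1],D[...,0]))%360
    print(n,C.round(4),np.round(e[1],4))
    ring=(r>.026)&(r<.041)
    for nm,lo,hi in(('open',65,105),('red',112,150),('shut',155,195)):
        m=ring&(a>lo)&(a<hi)
        wt=(np.clip(h[...,1].astype(float)-60,0,None)*(h[...,2]>100) if nm=='red' else np.clip(150-h[...,2].astype(float),0,None)*(h[...,1]<90))*m
        if wt.sum()>50: print('  ',nm,round((a*wt).sum()/wt.sum(),1),int(wt.sum()), round((r*wt).sum()/wt.sum(),4))
E
```

```text
top [0.4491 0.2847] [0.0902 0.0923]
   open 87.9 210 0.0355
   red 133.9 1697 0.0323
   shut 172.0 797 0.0339
top [0.4487 0.2846] [0.0909 0.0921]
   open 87.0 168 0.0364
   red 125.3 876 0.0353
   shut 176.9 404 0.0365
side [0.4444 0.2857] [0.0922 0.0929]
   red 132.2 369 0.0341
side [0.4446 0.2853] [0.0937 0.0951]
   red 131.6 343 0.0334
```

The clean readings put the red mark at 132.2°, so the handle overshot by about 3.3°. There is plenty of time, so I'll regrip and trim it back.

Call:
jog_arm([
  [0.5,[2.8,4.2,0],[0,0,0]],
  [0.5,[2.8,4.2,0],[0,0,0]],
  [0.5,[2.8,4.2,0],[0,0,0]],
  [0.5,[2.8,4.2,0],[0,0,0]],
  [0.5,[2.8,4.2,0],[0,0,0]],
  [0.5,[2.8,4.2,0],[0,0,0]],
  [0.5,[2.8,4.2,0],[0,0,0]],
  [0.5,[2.8,4.2,0],[0,0,0]],
  [0.5,[2.8,4.2,0],[0,0,0]],
  [0.5,[2.8,4.2,0],[0,0,0]],
])

```text
t: 27.58
eef_pos: [0.4491, 0.3134, 0.3448]
ee_rot: [[-0.639, 0.769, 0.0], [0.769, 0.639, 0.0], [-0.0, 0.0, -1.0]]
contact_force: [0.8, -0.1, -1.0]
gripper_width: 0.043
gripper_force: 0.0
```

Call:
jog_arm([
  [0.5,[0,0,3],[0,0,0]],
  [0.5,[0,0,0],[0,0,0]],
  [0.5,[0,0,0],[0,0,0]],
])

```text
t: 27.95
eef_pos: [0.4497, 0.3107, 0.3157]
ee_rot: [[-0.638, 0.77, 0.001], [0.77, 0.638, 0.0], [-0.0, 0.001, -1.0]]
contact_force: [-0.7, -0.6, 0.3]
gripper_width: 0.0431
gripper_force: 0.0
```

Call:
jog_arm([
  [0.5,[-1.8,-1.95,0],[0,0,0]],
  [0.5,[0,0,4.6],[0,0,0]],
  [0.5,[0,0,5],[0,0,0]],
  [0.5,[0,0,5],[0,0,0]],
  [0.5,[0,0,4],[0,0,0]],
  [0.5,[0,0,3],[0,0,0]],
  [0.5,[0,0,1],[0,0,0]],
  [0.5,[0,0,0],[0,0,0]],
])

```text
t: 28.95
eef_pos: [0.4472, 0.2844, 0.0895]
ee_rot: [[-0.637, 0.771, 0.001], [0.771, 0.637, 0.0], [-0.0, 0.001, -1.0]]
contact_force: [-1.1, -0.0, 0.6]
gripper_width: 0.0425
gripper_force: 0.0
```

Call:
jog_arm([
  [0.25,[0,0,0],[0,0,0]],
  [0.1,[0,0,0],[0,0,0]],
  [0,[0,0,0],[0,0,0]],
  [0,[0,0,0],[0,0,0]],
  [0,[0,0,0],[0,0,0]],
  [0,[0,0,0],[0,0,-3.3]],
  [0,[0,0,0],[0,0,0]],
  [0,[0,0,0],[0,0,0]],
])

```text
t: 29.95
eef_pos: [0.4468, 0.2842, 0.0898]
ee_rot: [[-0.681, 0.732, 0.001], [0.732, 0.681, -0.0], [-0.001, 0.001, -1.0]]
contact_force: [-3.7, -5.1, 10.8]
gripper_width: 0.0112
gripper_force: 32.6
```

Call:
jog_arm([
  [0.3,[0,0,0],[0,0,0]],
  [0.5,[0,0,0],[0,0,0]],
  [0.5,[0,0,0],[0,0,0]],
  [0.5,[0,0,-2],[0,0,0]],
  [0.5,[0,0,-4],[0,0,0]],
  [0.5,[0,0,-5],[0,0,0]],
  [0.5,[0,0,-5],[0,0,0]],
])

```text
t: 30.82
eef_pos: [0.4465, 0.2843, 0.2502]
ee_rot: [[-0.681, 0.732, -0.0], [0.732, 0.681, -0.0], [0.0, -0.0, -1.0]]
contact_force: [0.3, 0.9, -0.5]
gripper_width: 0.0426
gripper_force: 0.0
```

Call:
jog_arm([
  [0.5,[-4,-4,-3],[0,0,0]],
  [0.5,[-4,-4,-3],[0,0,0]],
  [0.5,[-4,-4,-1],[0,0,0]],
  [0.5,[-4,-4,0],[0,0,0]],
  [0.5,[-4,-4,0],[0,0,0]],
  [0.5,[-4,-4,0],[0,0,0]],
  [0.5,[-4,-4,0],[0,0,0]],
  [0.5,[0,0,0],[0,0,0]],
  [0.5,[0,0,0],[0,0,0]],
])

```text
t: 31.95
eef_pos: [0.4323, -0.1086, 0.3171]
ee_rot: [[-0.68, 0.733, -0.0], [0.733, 0.68, 0.0], [0.0, 0.0, -1.0]]
contact_force: [-0.2, 0.1, 0.2]
gripper_width: 0.0428
gripper_force: 0.0
```

```bash
python3 - <<'E'
from h import *
s=get_state();print(s['t'],s['eef_pos'],s['dq'].round(2))
for n in('top','side'):
    p,d,cc=shot(n)
    P=pts(d,cc);h=cv2.cvtColor(p,cv2.COLOR_BGR2HSV)
    k=(P[...,2]>.108)&(P[...,2]<.122)&(abs(P[...,0]-.446)<.045)&(abs(P[...,1]-.284)<.045)&(h[...,1]>120)
    q=P[k][:,:2].astype(np.float32);l=cv2.fitLine(q,cv2.DIST_L2,0,.01,.01).ravel();print(n,len(q),180+np.degrees(np.arctan2(l[1],l[0])))
g=(h[...,0]<20)&(h[...,1]>170)&(P[...,2]>.2)&(P[...,2]<.3)&(abs(P[...,0]-.6)<.05)&(P[...,1]>-.05)&(P[...,1]<.08)
print('grip',g.sum(),P[g].mean(0),P[g].max(0))
E
```

```text
31.95 [ 0.43231096 -0.10855333  0.31711887] [ 1.7  -0.35 -0.08  0.07 -0.08  0.04]
top 82 132.81128
side 71 131.5105
grip 69 [0.5942746  0.02612769 0.25757393] [0.60384912 0.03265786 0.27508454]
```

The handle is at about 132.2°, matching the red mark, and the hanger is unchanged in the notch. Handing in.

```bash
python3 -c "
from station import *
print(hand_in())"
```

```text
the job is handed in; nothing more can be done
None
```

The job is handed in (no verdict was returned): by camera, the hanger hangs free in the notch, and the white-dial valve stands at the red mark after I trimmed back a 3° overshoot. I did not measure the bystanders at the end, but saw no contact with them.

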